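# Load two control vials into the sprung feed lane

### The arm

A 6-joint arm with a two-finger parallel gripper is mounted at the origin on a cart in front of the work surface, level with it; the furniture and walls round the work are solid. World frame = base frame: x ahead of the robot, y to its left, z up, the work surface at z = 0. Lengths are in mm, angles in rad, forces in N, time in s.
With the tool pointing down it reaches from about 400 to 825 mm from the base axis. Payload 7 kg.
Tool frame: the origin (TCP) lies at the very end of the fingers, on their centre line; the grasp point (between the pads) lies 19 mm behind it; z points along the fingers, y is the line along which they close (so a half turn about z gives the same grasp; the last joint's range is limited). The gripper opens to 88 mm and grips with 3 to 60 N. Pads are 19 mm wide; open, the fingers measure 130 mm over their backs; the gripper's body (78 mm by 193 mm) begins 47 mm behind the grasp point.
Start: joints at [-0.926, 0.359, 0.012, 0, -1.224, -0.288], TCP at [235.735, -632.475, 226.561] pointing down, gripper open.
Joint ranges: [-3.07, 3.07], [-1.43, 2.12], [-1.02, 1.25], [-3.03, 1.67], [-3.05, -0], [-3.03, 3.03]. Speed limits (rad/s): [2.39, 2.39, 3.01, 3.14, 3.14, 3.14].

### API

Orientations are given as a unit quaternion [x, y, z, w].
In Python, from plant import bot gives the robot as it stands. Calls block until the motion is done:
- bot.move_ptp(position, orientation): joint-space move of the TCP to a pose.
- bot.line_to(position, velocity=150, ori=None): straight line of the TCP; ori=None keeps the orientation; velocity is the mean speed in mm/s.
- bot.move_joints(angles): joint-space move.
- bot.move_gripper(opening, force=None): finger opening in mm; force is the grip in N (None keeps the last); returns when the fingers have stopped.
- bot.pause(seconds).
- bot.solve_ik(position, orientation): joint angles nearest the present ones, or None.
- bot.read_state(): the state.
- bot.camera(name): name is "scene" or "top" or "wrist"; returns the picture (400x640x3 uint8, red, green, blue); there is no depth.
- bot.get_calibration(name): a dict with "fx", "fy", "cx", "cy" (pixels), "view" (4x4, takes a point from world to camera coordinates); the wrist camera has in their place "T_tool_cam" (4x4, takes a point from camera to tool coordinates, whose origin is the TCP and whose axes are the flange's). Camera axes: x right, y up, looking along -z (the intrinsics and any distortion apply to the point x, -y, -z); pixel columns grow to the right and rows downward; lengths in mm; the calibration is good to about 2 mm. A picture is of the moment at which its call begins: read the wrist's pose just before it. get_calibration takes no time and is no camera call.
A pose or a line that the arm cannot do raises bot.Unreachable and nothing moves.
- bot.close_job(): hands the job in; it is judged then, once.
The state is a dict: "t": time; "joint_pos": joint angles; "qvel": joint speeds; "tau": joint torques, N m; "tcp_pos": TCP position; "eef_rot": TCP orientation; "contact_force": force on the tool from outside, world axes, zero at the start; "moment": the same for the moment, N m; "width": finger opening in mm; "finger_force": force on a finger pad.
Only numpy, scipy, OpenCV 4.12 (cv2) and the standard library are available. Lean on these libraries where they do the work, as an engineer would, in place of code of your own. Each camera call takes 0.05 s, during which the arm holds its last target. There are 200 camera calls.

### The job

Load the loader's lane with the two control vials: gently push the blue-capped vial across the tray, through the gate and past the orange catch, then push the red-capped vial in behind it until the catch springs shut behind the red one and the sprung end stop keeps both pressed against the catch. Push only: the controls are freshly dissolved, so no vial may be lifted or tipped over. Leave the green-capped and grey-capped vials standing on the tray where they are, and do not disturb the other things on the bench.

Things in the scene. Friction and masses are not known exactly. Their poses are not given: they have to be found in the camera images.
- loader: fixed vial loader: grey deck, top 10 mm above the bench; a 200 mm wide tray narrows through a gate into a single-file lane. Origin: underside, centre of the gate's mouth; +x along the lane away from the tray, +z up. All its white rims, fences and rails end 20 mm above the bench, so fingertips just above that can pass over them and still push a vial.
- tray (a point): centre of the tray's deck, at loader (-72, 0, 10) mm. Tray: x = -128 to -15, y = -96 to 96 mm in the loader's frame. The fences towards the gate run from (-18, +-98) to (-12, +-29) and then funnel in to (0, +-15) mm. The four vials stand here in changing places, over 40 mm apart, two about 50 and two about 100 mm before the mouth
- lane (a point): point on the lane's deck where the red vial's centre ends up, at loader (30, 0, 10) mm. Lane: 27 mm wide (y = -13.5 to 13.5), x = 0 to 58 mm, between rails 11 mm thick
- catch (a joint): orange spring catch (one-way pawl) in the lane's +y rail, top 9 mm above the deck, on a vertical pin at loader (6, 17.5) mm. 0 = closed, rounded tip at (17.6, 3.7) mm across the lane. A vial pushed inwards swings it aside (about 0.6 rad, about 1 N); it springs shut by itself once the vial's centre is a few mm past x = 30, and then holds the vial in
- end_stop (a joint): steel plunger at the lane's inner end, in m: 0 = out, face at loader x = 58 mm; up to 0.018 as it is pushed in along +x; spring 1 N at 0, 150 N/m. With both vials held (red centre at x = 28 to 30, blue at 51 to 53 mm) it reads 0.003 to 0.006; push the red one on to x = 36 to 39 mm so that the catch can shut, then let it come back
- vial_blue: vial with blue cap, to be the inner one: white body 23 mm in diameter (full width up to 24 mm high), 43 mm high with its cap, 22 g, stands upright; origin at the centre of its underside, z up
- vial_red: the same vial with red cap, to be the outer one, next to the catch
- vial_green: the same vial with green cap, stays where it stands on the tray
- vial_grey: the same vial with grey cap, stays where it stands on the tray
- timer: green bench timer, 66 x 92 x 28 mm, loose bystander, origin at the centre of its underside
- marker: blue and white marker pen, 17 x 135 x 16 mm, lying loose, bystander, origin at the centre of its underside
- pipette_stand: tall fixed stand with a hanging pipette, about 0.35 m high, to the right of the loader: an obstacle; origin at the centre of its round foot's underside

How it is judged (in metres and radians):
On the way, in this order (a step that is already met when the one before it is completed fails the run):
1. the blue-capped vial stands in the lane, past the closed catch, while the red-capped one is still outside (x of vial_blue in the frame of loader above 0.027 m and value of joint catch below 0.15 rad and x of vial_red in the frame of loader below 0 m), for 0.2 s.
2. the red-capped vial stands behind it in the lane, past the closed catch (x of vial_red in the frame of loader above 0.027 m and value of joint catch below 0.15 rad), for 0.2 s.
At the end, for the whole second after the job is handed in: Both vials upright and at rest in the lane, within 6 mm of its centre line: red 27 to 34 mm, blue 48 to 60 mm past the mouth; catch closed (under 0.15 rad), end stop pressed in over 1 mm; green- and grey-capped vials upright, moved less than 15 mm (all of step 2 and x of vial_red in the frame of loader below 0.034 m and x of vial_blue in the frame of loader between 0.048 and 0.06 m and y of vial_red in the frame of loader between -0.006 and 0.006 m and y of vial_blue in the frame of loader between -0.006 and 0.006 m and value of joint end_stop above 0.001 m and angle between each of vial_blue, vial_red, vial_green, vial_grey's own z axis and vertical below 0.2 rad and height (world z) of each of vial_blue, vial_red below 0.014 m and distance of each of vial_green, vial_grey from where it was at the start of the episode below 0.015 m and linear speed of each of vial_blue, vial_red below 0.02 m/s); the robot touches nothing.
It fails at once if a vial is lifted off the deck by more than 6 mm (height (world z) of any of vial_blue, vial_red, vial_green, vial_grey above 0.016 m).
It fails at once if a vial is tipped by more than about 35 degrees (angle between any of vial_blue, vial_red, vial_green, vial_grey's own z axis and vertical above 0.6 rad).
It fails at once if the green-capped or grey-capped vial is moved by more than 15 mm (distance of any of vial_green, vial_grey from where it was at the start of the episode above 0.015 m).
It fails at once if a vial is pressed with more than 15 N (contact force between the fingers and vial_blue above 15 N or contact force between the fingers and vial_red above 15 N).
It fails at once if the timer or the marker is moved by more than 20 mm (distance of any of timer, marker from where it was at the start of the episode above 0.02 m).
It also fails if it takes over 56 s, if anything falls off the work surface, if the arm or the gripper's body presses on something with over 40 N, if the wrist force passes 120 N, or if a joint passes its speed limit or range.

## Working session

There is one attempt and no reset: what is moved stays moved. The work goes in short steps, each a Python script; the robot and the scene stay as the last script left them, time stands still between calls to the robot, and variables do not carry over. Pictures are saved under pics/ and viewed, at most 10 in all, crops included, and the job is handed in when it is done.

```bash
ls; mkdir -p pics; python3 - <<'E'
from plant import bot
import cv2, numpy as np
for n in ("top","scene"):
    im=bot.camera(n); cv2.imwrite(f"pics/{n}0.png",im[:,:,::-1])
for n in ("top","scene","wrist"):
    c=bot.get_calibration(n); print(n,{k:np.round(v,3).tolist() if not isinstance(v,str) else v for k,v in c.items()})
s=bot.read_state(); print(s['t'],s['eef_rot'],s['width'])
E
```

```text
pics
top {'fx': 469.507, 'fy': 469.507, 'cx': 324.965, 'cy': 198.338, 'view': [[-0.057, -0.998, 0.001, 20.242], [0.975, -0.055, 0.216, -539.448], [-0.216, 0.013, 0.976, -926.555], [0.0, 0.0, 0.0, 1.0]]}
scene {'fx': 381.459, 'fy': 381.459, 'cx': 323.892, 'cy': 192.273, 'view': [[-0.861, -0.509, 0.003, 453.144], [0.274, -0.459, 0.845, -188.396], [-0.429, 0.728, 0.535, -660.866], [0.0, 0.0, 0.0, 1.0]]}
wrist {'fx': 292.748, 'fy': 292.748, 'cx': 321.43, 'cy': 196.98, 'T_tool_cam': [[0.0, 0.959, 0.282, 76.889], [1.0, 0.0, -0.001, -1.013], [-0.001, 0.282, -0.959, -158.328], [0.0, 0.0, 0.0, 1.0]]}
0.1 [-1.77378955e-01  9.84142330e-01  7.35087494e-04 -2.03326366e-04] 87.63752695789327
```

View pics/top0.png

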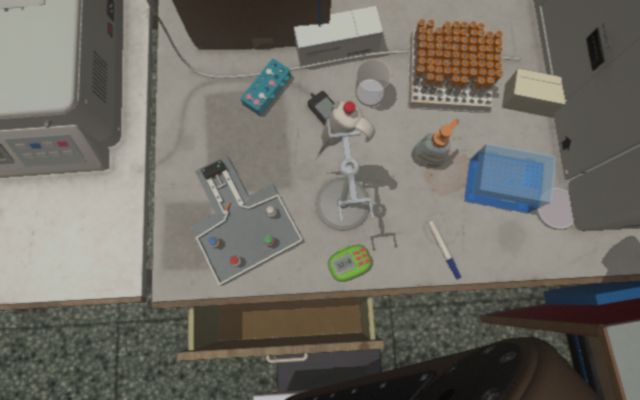

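View pics/scene0.png

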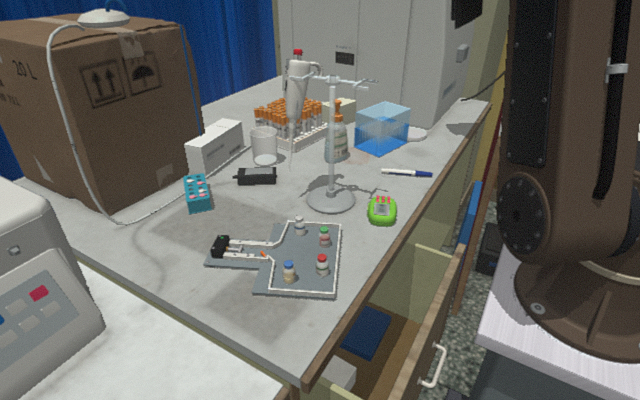

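The top view shows the loader at the left. The gate is near (228,205) and the lane runs up-left to (212,168). The caps are blue (213,242), red (235,261), green (269,240) and grey (271,211). The stand is at (345,200) and the timer at (350,262).

```bash
cat > h.py <<'E'
import numpy as np, cv2
from plant import bot
from scipy.spatial.transform import Rotation as R
def cam_pose(n, st=None):
    c=bot.get_calibration(n)
    if n=="wrist":
        T=np.eye(4); T[:3,:3]=R.from_quat(st['eef_rot']).as_matrix(); T[:3,3]=st['tcp_pos']
        return c, T@np.array(c['T_tool_cam'])
    return c, np.linalg.inv(np.array(c['view']))
def px2w(n, uv, z, st=None):
    c,T=cam_pose(n,st); uv=np.atleast_2d(np.array(uv,float))
    d=np.c_[(uv[:,0]-c['cx'])/c['fx'],-(uv[:,1]-c['cy'])/c['fy'],-np.ones(len(uv))]@T[:3,:3].T
    o=T[:3,3]; return o+d*((z-o[2])/d[:,2])[:,None]
def w2px(n,P,st=None):
    c,T=cam_pose(n,st); q=(np.atleast_2d(P)-T[:3,3])@T[:3,:3]
    return np.c_[c['cx']-c['fx']*q[:,0]/q[:,2], c['cy']+c['fy']*q[:,1]/q[:,2]]
E
python3 - <<'E'
from h import *
im=cv2.imread("pics/top0.png")
cv2.imwrite("pics/crop.png",cv2.resize(im[150:290,180:310],None,fx=4,fy=4,interpolation=cv2.INTER_CUBIC))
print("z53",px2w("top",[(213,242),(235,261),(269,240),(271,211)],53).round())
print("z20",px2w("top",[(197,238),(221,282),(301,240),(283,197),(228,205)],20).round())
print("stand",px2w("top",[(343,203)],0),px2w("top",[(350,262)],28))
g=px2w("top",[(228,205)],20)[0]; 
for n,p in(("above",(g[0]-70,g[1]-40,300)),):
    for a in (0,30,60,90,120,150):
        q=R.from_euler('xz',[180,a],degrees=True).as_quat(); print(a,bot.solve_ik(p,q))
E
```

```text
z53 [[462. 226.  53.]
 [420. 181.  53.]
 [459. 110.  53.]
 [520. 104.  53.]]
z20 [[477. 268.  20.]
 [381. 217.  20.]
 [460.  46.  20.]
 [557.  81.  20.]
 [545. 201.  20.]]
stand [[ 5.39903509e+02 -5.05254082e+01 -1.13686838e-13]] [[406.6572007  -55.53609756  28.        ]]
0 [ 7.18192971e-01  2.75472162e-02 -2.39039154e-01  4.44089210e-16
 -1.30420996e+00  8.52603356e-01]
30 [ 7.18192971e-01  2.75472162e-02 -2.39039154e-01  4.44089210e-16
 -1.30420996e+00  1.37620213e+00]
60 [ 0.71819297  0.02754722 -0.23903915  0.         -1.30420996  1.89980091]
90 [ 0.71819297  0.02754722 -0.23903915  0.         -1.30420996  2.42339968]
120 [ 0.71819297  0.02754722 -0.23903915  0.         -1.30420996  2.94699846]
150 [ 0.71819297  0.02754722 -0.23903915  0.         -1.30420996 -2.81258807]
```

View pics/crop.png

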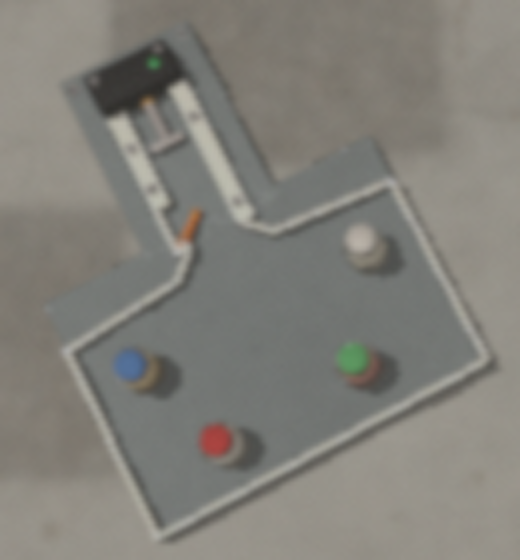

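The closer crop matches: the catch, plunger and rails are visible, and loader yaw is about 23°. Next I go over the stand at height and take a close wrist view.

```bash
python3 - <<'E'
from h import *
def down(a): return R.from_euler('xz',[180,a],degrees=True).as_quat()
az=-0.926-0.2872
s=bot.read_state(); a0=np.arctan2(s['tcp_pos'][1],s['tcp_pos'][0])
P=lambda a,r,z:(r*np.cos(a),r*np.sin(a),z)
for p,q in ((P(a0,500,500),down(np.degrees(a0))),(P(.35,500,500),down(23)),((479,158,200),down(23))):
    bot.move_ptp(p,q)
s=bot.read_state(); im=bot.camera("wrist"); cv2.imwrite("pics/w1.png",im[:,:,::-1])
np.save("w1.npy",{k:np.array(s[k]) for k in('tcp_pos','eef_rot')},allow_pickle=True)
print(s['t'],s['tcp_pos'],s['eef_rot'],s['joint_pos'])
E
```

```text
5.0667 [480.05865157 158.48987671 201.32625016] [ 9.79922008e-01  1.99378042e-01  1.08184306e-03 -2.91437834e-04] [ 7.08458537e-01  9.62713716e-02 -3.94144324e-01  6.15856495e-04
 -1.07820658e+00  1.26349375e+00]
```

View pics/w1.png

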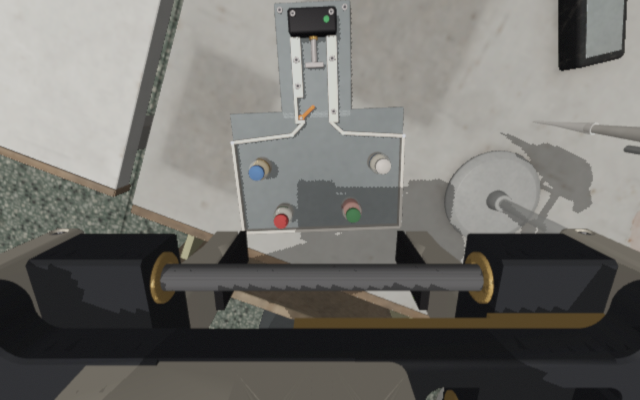

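The wrist view shows the whole loader nearly aligned with the image. Caps are blue (257,172), red (281,221), green (353,215) and grey (382,166), with the gate near (319,122). I'll zoom in for exact rim points.

```bash
python3 - <<'E'
from h import *
im=cv2.imread("pics/w1.png"); cv2.imwrite("pics/w1c.png",cv2.resize(im[85:235,225:415],None,fx=4,fy=4,interpolation=cv2.INTER_CUBIC))
st=np.load("w1.npy",allow_pickle=True).item()
hsv=cv2.cvtColor(im,cv2.COLOR_BGR2HSV); roi=np.zeros(im.shape[:2],np.uint8); roi[125:232,230:405]=255
for n,lo,hi in(("blue",(100,110,60),(125,255,255)),("red",(0,150,90),(6,255,255)),("red2",(174,150,90),(180,255,255)),("green",(50,90,30),(85,255,255)),("or",(8,150,100),(18,255,255))):
    m=cv2.inRange(hsv,lo,hi); 
    if n!="or": m&=roi
    else: m[:90]=0; m[130:]=0; m[:,:280]=0;m[:,340:]=0
    k=cv2.connectedComponentsWithStats(m); i=1+k[2][1:,4].argmax() if k[0]>1 else 0
    uv=k[3][i]; print(n,uv.round(1),k[2][i],px2w("wrist",uv,53 if n!="or" else 19,st).round(1))
E
```

```text
blue [260.9 171.6] [259 167   4  11  19] [[467.9 222.6  53. ]]
red [282.1 221. ] [275 215  12  12  58] [[424.2 181.8  53. ]]
red2 [319.5 199.5] [     0      0    640    400 256000] [[463.7 153.1  53. ]]
green [352.6 214.9] [347 209  13  13 128] [[461.7 112.2  53. ]]
or [308.  111.4] [304 107  10  10  20] [[543.9 201.1  19. ]]
```

View pics/w1c.png

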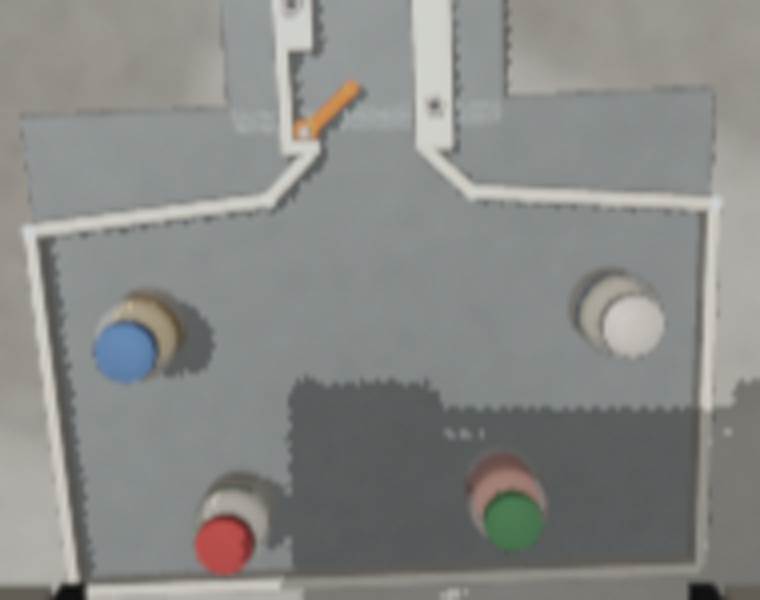

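The crop shows the rim corners at crop px (30,232), (717,203), (270,200) and (472,191), and the mouth at (315,150) and (420,148). The caps are at (125,351), (223,544), (513,520) and (633,325). Now I fit the loader pose.

```bash
python3 - <<'E'
from h import *
st=np.load("w1.npy",allow_pickle=True).item()
f=lambda p:np.array(p)/4+[224.6,84.6]
uv=f([(30,232),(717,203),(270,200),(472,191),(315,150),(420,148),(75,580),(701,568)])
L=np.array([(-18,98),(-18,-98),(-12,29),(-12,-29),(0,15),(0,-15),(-129,97),(-129,-97)],float)
W=px2w("wrist",uv,20,st)[:,:2]
a=L-L.mean(0); b=W-W.mean(0)
th=np.arctan2((a[:,0]*b[:,1]-a[:,1]*b[:,0]).sum(),(a*b).sum())
M=np.array([[np.cos(th),-np.sin(th)],[np.sin(th),np.cos(th)]]); o=W.mean(0)-M@L.mean(0)
print("yaw",np.degrees(th),"o",o,"res",(((W-o)@M)-L).round(1).tolist())
caps=f([(125,351),(223,544),(513,520),(633,325)])
t0=px2w("top",[(212.7,242),(234.3,260.5),(269,239.5),(271,210.5)],53)[:,:2]
c=px2w("wrist",caps,53,st)[:,:2]
print("wrist loader",((c-o)@M).round(1).tolist()); print("top",((t0-o)@M).round(1).tolist())
np.save("loader.npy",np.r_[o,th])
E
```

```text
yaw 25.03004436010303 o [537.06075355 187.4579463 ] res [[-1.3, 0.2], [-0.0, -0.3], [-0.7, -0.2], [-0.2, 0.3], [0.6, 0.3], [0.1, 0.8], [2.1, 0.1], [-0.7, -1.2]]
wrist loader [[-48.4, 66.6], [-104.1, 44.6], [-99.8, -36.5], [-46.1, -68.5]]
top [[-51.6, 67.5], [-107.0, 44.8], [-102.1, -37.5], [-49.5, -68.8]]
```

```bash
cat >> h.py <<'E'
ox,oy,th=np.load("loader.npy")
def tcp(x,y,z): return (ox+x*np.cos(th)-y*np.sin(th), oy+x*np.sin(th)+y*np.cos(th), z)
def head(deg): return R.from_euler('xz',[180,np.degrees(th)+deg],degrees=True).as_quat()
def loader(p): d=np.array(p[:2])-[ox,oy]; c,s=np.cos(th),np.sin(th); return np.array([c*d[0]+s*d[1],-s*d[0]+c*d[1],p[2]])
D=18.6; Z=22.5
def at(v,deg,gap=0,z=Z):   # TCP pose so that the cradle is gap behind vial centre v
    h=np.radians(deg); return tcp(v[0]-(D+gap)*np.cos(h), v[1]-(D+gap)*np.sin(h), z)
def rep(tag=""):
    s=bot.read_state(); print(tag,round(s['t'],1),loader(s['tcp_pos']).round(1),"F",np.round(s['contact_force'],1),"w",round(s['width'],1))
E
python3 - <<'E'
from h import *
bot.move_gripper(14)
v=(-48.4,66.6); d=-90
bot.move_ptp(at(v,d,6,100),head(d)); rep("above")
bot.line_to(at(v,d,6),100); bot.pause(.2); rep("down")
bot.line_to(at((-48.4,4),d),45); bot.pause(.2); rep("pushed")
bot.line_to(at((-48.4,4),d,10),60); rep()
bot.line_to(at((-48.4,4),d,10,100),150)
v=(-48.4,4); d=0
bot.move_ptp(at(v,d,60,160),head(d)); bot.pause(.2)
s=bot.read_state(); im=bot.camera("wrist"); cv2.imwrite("pics/w2.png",im[60:260,160:480,::-1].repeat(2,0).repeat(2,1)); rep()
np.save("w2.npy",{k:np.array(s[k]) for k in('tcp_pos','eef_rot')},allow_pickle=True)
hsv=cv2.cvtColor(im,cv2.COLOR_RGB2HSV); m=cv2.inRange(hsv,(100,110,60),(125,255,255)); m[:,:230]=0;m[:,420:]=0;m[240:]=0;m[:90]=0
k=cv2.connectedComponentsWithStats(m);i=1+k[2][1:,4].argmax(); print(k[3][i],k[2][i],loader(px2w("wrist",k[3][i],53,s)[0]))
E
```

```text
above 7.9 [-48.2  91.2 100.2] F [-0.3 -0.4  0.3] w 13.8
down 9.0 [-48.   91.4  23.1] F [-0.8  0.4  0.4] w 14.0
pushed 10.9 [-48.4  22.7  22.5] F [-0.4  0.2  0.4] w 14.2
 11.2 [-48.4  33.1  22.5] F [ 0.2  0.2 -0.2] w 13.7
 13.5 [-127.     4.   159.8] F [ 0.1 -0.1  0.3] w 14.0
[328. 108.] [328 108   1   1   1] [-49.05626068  -2.44740576  53.        ]
```

View pics/w2.png

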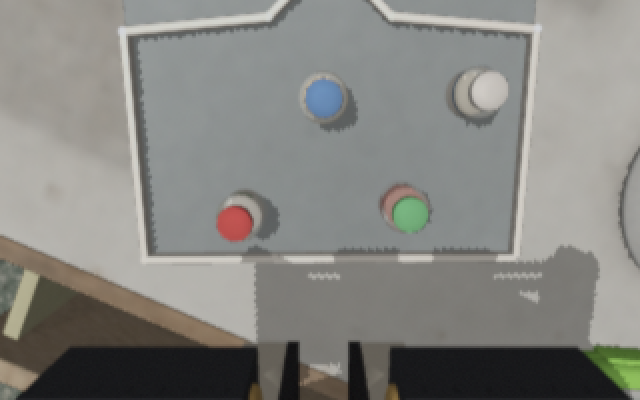

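Blue now stands in front of the gate, with its cap at (321.5,109) in the full frame. Red is at (277.5,171.5), and green and grey haven't moved. Next I push blue into the lane.

```bash
python3 - <<'E'
from h import *
st=np.load("w2.npy",allow_pickle=True).item()
P=[loader(p) for p in px2w("wrist",[(321.5,109),(277.5,171.5),(365,167.5),(404.5,105.5)],53,st)]
print(np.round(P,1).tolist())
v=P[0][:2]; assert abs(v[0]+48)<6 and abs(v[1]-4)<6
bot.move_ptp(at(v,0,5,100),head(0)); bot.line_to(at(v,0,5),100); bot.pause(.1); rep("down")
bot.line_to(at((-20,0),0),40); rep("gate")
for x in (0,10,20,30,40): bot.line_to(at((x,0),0),30); rep(x)
bot.pause(.3); rep()
bot.line_to(at((40,0),0,15),40); bot.line_to(at((40,0),0,15,100),150)
bot.move_ptp(tcp(-70,0,160),head(0)); bot.pause(.2)
s=bot.read_state(); im=bot.camera("wrist"); cv2.imwrite("pics/w3.png",im[:240,200:440,::-1].repeat(2,0).repeat(2,1)); rep()
np.save("w3.npy",{k:np.array(s[k]) for k in('tcp_pos','eef_rot')},allow_pickle=True)
E
```

```text
[[-49.9, 3.2, 53.0], [-105.0, 43.7, 53.0], [-101.2, -36.7, 53.0], [-47.0, -68.5, 53.0]]
down 15.0 [-72.9   3.4  23.3] F [ 0.  -0.7  0.7] w 14.3
gate 16.0 [-38.8  -0.   22.4] F [ 0.3 -0.3 -0.4] w 14.2
0 16.8 [-18.7  -0.   22.4] F [ 0.  -0.   0.2] w 13.9
10 17.3 [-8.5 -0.  22.4] F [-0.6 -0.6 -0.3] w 13.9
20 17.8 [ 1.7  0.  22.4] F [ 0.1 -0.4 -0.5] w 13.9
30 18.3 [11.6  0.1 22.4] F [-1.  -0.1  0.5] w 13.9
40 18.8 [21.5  0.  22.4] F [-0.5 -1.3  0.2] w 13.9
 19.1 [21.3  0.  22.5] F [0.3 0.4 0.8] w 14.0
 21.0 [-7.000e+01 -1.000e-01  1.587e+02] F [ 0.3 -0.9  0.8] w 14.1
```

View pics/w3.png

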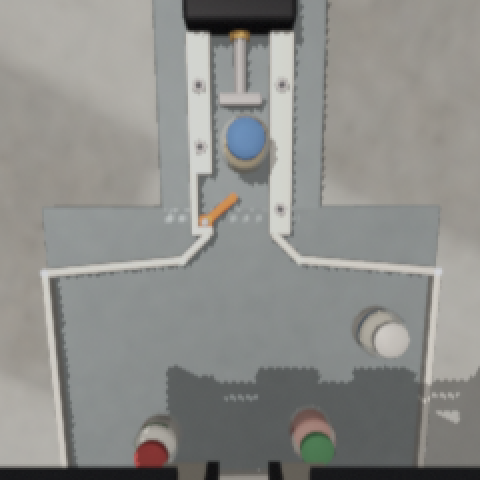

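Blue is in the lane past the closed catch, with its cap at (322.5,69) and the catch back across the lane. Red is next.

```bash
python3 - <<'E'
from h import *
v=(-104.8,44); w=(-45,5); d=np.degrees(np.arctan2(w[1]-v[1],w[0]-v[0]))
bot.move_ptp(at(v,d,6,100),head(d)); bot.line_to(at(v,d,6),100); bot.pause(.1); rep("down")
bot.line_to(at(w,d),45); bot.pause(.2); rep("pushed")
bot.line_to(at(w,d,10),60); bot.line_to(at(w,d,10,100),150)
bot.move_ptp(at(w,0,60,160),head(0)); bot.pause(.2)
s=bot.read_state(); im=bot.camera("wrist"); cv2.imwrite("pics/w4.png",im[:260,160:480,::-1].repeat(2,0).repeat(2,1)); rep()
np.save("w4.npy",{k:np.array(s[k]) for k in('tcp_pos','eef_rot')},allow_pickle=True)
E
```

```text
down 22.7 [-124.8   57.6   23.1] F [-0.   0.1  0.9] w 13.6
pushed 24.8 [-60.6  15.2  22.5] F [ 0.4 -0.8  0.6] w 14.1
 26.6 [-123.6    5.   159.1] F [-0.   0.1 -0.2] w 13.9
```

View pics/w4.png

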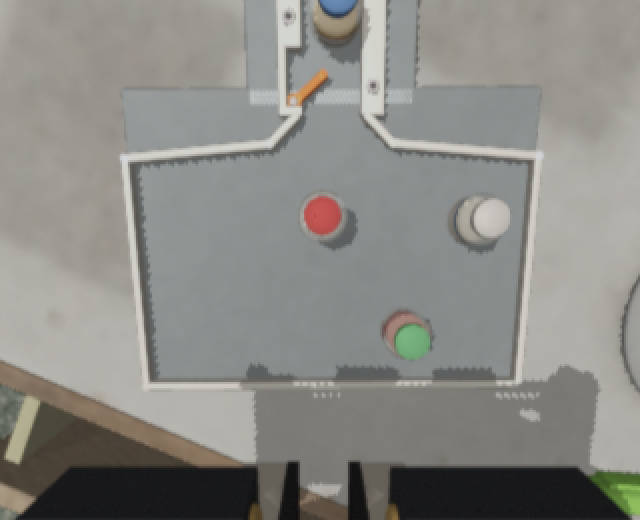

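Red stands in front of the gate, with its cap at (321,108). I check D from blue's parked position, then push red in.

```bash
python3 - <<'E'
from h import *
st=np.load("w4.npy",allow_pickle=True).item(); s3=np.load("w3.npy",allow_pickle=True).item()
v=loader(px2w("wrist",[(321,108)],53,st)[0])[:2]; b=loader(px2w("wrist",[(323,69)],53,s3)[0])
print("red",v,"blue",b,"catch pin",loader(px2w("wrist",[(302.5,109.5)],19,s3)[0]),"stop face",loader(px2w("wrist",[(320,52)],25,s3)[0]))
assert abs(v[0]+45)<7 and abs(v[1]-5)<6
bot.move_ptp(at(v,0,5,100),head(0)); bot.line_to(at(v,0,5),100); bot.pause(.1); rep("down")
bot.line_to(at((-20,0),0),40); rep("gate")
for x in (0,10,20,30,34,37.5): bot.line_to(at((x,0),0),30); rep(x)
bot.pause(.3); rep()
E
```

```text
red [-45.89493309   4.5065675 ] blue [38.78551733 -2.15422815 53.        ] catch pin [ 6.55299361 17.62178924 19.        ] stop face [56.49215866  0.45845612 25.        ]
down 28.1 [-68.9   4.7  23.3] F [ 0.2  0.6 -0.6] w 14.1
gate 29.0 [-38.9  -0.   22.4] F [0.3 0.7 0.1] w 14.1
0 29.8 [-18.8  -0.   22.4] F [-0.6  0.8  0.2] w 13.9
10 30.3 [-8.5 -0.1 22.4] F [ 0.9 -1.7  0.2] w 14.0
20 30.8 [ 1.7  0.  22.4] F [ 0.3 -0.7 -0.2] w 13.7
30 31.3 [11.7  0.  22.5] F [-1.  -0.4 -0.2] w 13.6
34 31.6 [15.3  0.  22.4] F [-1.3 -1.   0.2] w 14.0
37.5 31.8 [18.9 -0.  22.4] F [-1.7 -1.3  0.1] w 14.3
 32.1 [18.8 -0.  22.5] F [-2.7 -1.5  0.1] w 13.9
```

```bash
python3 - <<'E'
from h import *
bot.line_to(at((27,0),0),15); rep(); bot.line_to(at((27,0),0,10),40); bot.line_to(at((27,0),0,10,100),150)
bot.move_ptp(tcp(-60,0,160),head(0)); bot.pause(.2)
s=bot.read_state(); im=bot.camera("wrist"); cv2.imwrite("pics/w5.png",im[:220,200:440,::-1].repeat(2,0).repeat(2,1)); rep()
np.save("w5.npy",{k:np.array(s[k]) for k in('tcp_pos','eef_rot')},allow_pickle=True)
E
```

```text
33.0 [ 8.8  0.1 22.6] F [-1.4 -1.2 -1.4] w 13.8
 34.7 [-6.020e+01 -1.000e-01  1.586e+02] F [ 0.1  1.2 -0. ] w 14.0
```

View pics/w5.png

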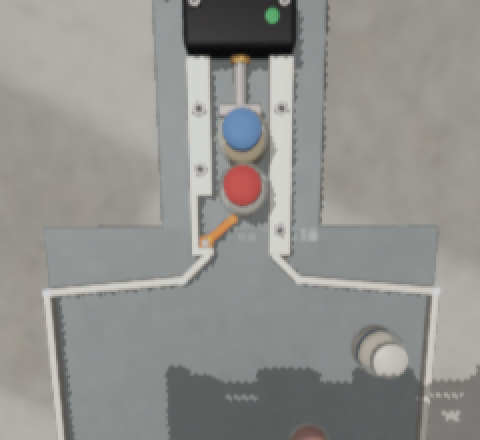

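The catch is closed behind red, whose cap is at (321,93). Blue, at (321,65), is pressed against the plunger. I check the numbers before handing in.

```bash
python3 - <<'E'
from h import *
st=np.load("w5.npy",allow_pickle=True).item()
P=[loader(p).round(1) for p in px2w("wrist",[(321,93),(321,65)],53,st)]; print(P)
if 25<P[0][0]<35 and 46<P[1][0]<60: print(bot.close_job())
E
```

```text
[array([29.7, -0.5, 53. ]), array([51.6, -0.5, 53. ])]
the job is handed in; nothing more can be done
None
```

I handed the job in at about 35 s: both vials are in the lane, red at x ≈ 29.7 mm and blue at x ≈ 51.6 mm, with the catch shut behind red and the end stop pressed in; pushed only, green and grey vials showed no movement in the images, judging result not shown to me.

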